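# Take the height of a bottle cap with the bridge gauge

## Robot

A 7-joint arm with a two-finger parallel gripper is mounted at the origin on a cart in front of the work surface, level with it; the furniture and walls round the work are solid. World frame = base frame: x ahead of the robot, y to its left, z up, the work surface at z = 0. Lengths are in m, angles in degrees, forces in N, time in s.
With the tool pointing down it reaches from about 0.425 to 0.875 m from the base axis. Payload 4.7 kg.
Tool frame: the origin (TCP) lies at the very end of the fingers, on their centre line; the grasp point (between the pads) lies 19 mm behind it; z points along the fingers, y is the line along which they close (so a half turn about z gives the same grasp; the last joint's range is limited). The gripper opens to 87 mm and grips with 3 to 60 N. Pads are 19 mm wide; open, the fingers measure 117 mm over their backs; the gripper's body (75 mm by 190 mm) begins 51 mm behind the grasp point.
Start: joints at [67.156, 18.392, -4.016, 83.108, 1.295, 78.541, -3.26], TCP at [0.261, -0.595, 0.223] pointing down, gripper open.
Joint ranges: [-163.93, 163.93], [-17.29, 119.83], [-79.2, 71.16], [3.27, 140.29], [-89.18, 269.18], [5.43, 117.66], [-154.24, 154.24]. Speed limits (degrees/s): [147.25, 147.25, 180, 180, 180, 180, 180].

## Interface

Orientations are given as [roll, pitch, yaw] about the fixed x, y, z axes, in that order (R = Rz(yaw) Ry(pitch) Rx(roll)).
In Python, from cell import get_obs, read_camera, sign_off, silhouettes gives the robot as it stands.
- The arm moves only by the tool play_rows, never from a script. Its argument "steps" is a list that holds one entry, the list of rows, each a list of 7 numbers: the shift along the tool's x, y, z in m, then the turn, a rotation vector about the tool's x, y, z in rad, then the finger opening in m, from 0 to 0.087. A call has 1 to 12 rows; each row shifts and turns the commanded pose from where the row before left it, along the tool's axes as they then stand; what a row does not reach is not made up. A row lasts 1/10 s, in which the tool goes at most 50 mm and 8.59 degrees, less where a joint would pass 70% of its speed; a pose out of reach is approached as far as the arm can. A call is refused whole if a number of a shift passes 0.05 or a number of a turn 0.15, either way. A call with a gripper value outside its range is refused whole. The fingers move at their own pace and stop on an object; "force" is the grip in N (left out, the last holds). Time passes only in rows, so rows that do not move let the fingers close. It gives the time, the measured TCP pose, the force, the opening and the grip force at its end, in the units of the state.
- get_obs(): the state, without advancing time (a new reading comes with each control period).
- read_camera(name): name is "scene" or "top" or "wrist"; returns a dict with "frame" (480x640x3 uint8, red, green, blue), "intrinsics" (3x3 intrinsics, pixels), "k1" (the pictures are not rectified: a ray, as slopes to the right and down, at radius r is drawn at 1 + k1 r^2 times it, then the intrinsics apply), "view" (4x4, takes a point from world to camera coordinates). Camera axes: x right, y up, looking along -z (the intrinsics and any distortion apply to the point x, -y, -z); pixel columns grow to the right and rows downward; lengths in m; the calibration is good to about 2 mm. A picture is of the moment at which its call begins. There is no depth.
- sign_off(): hands the job in; it is judged then, once.
Trained networks look in the newest picture that a camera, given by its name, has taken for a name from the list of things; names that differ only in an ending like _2 or _b are one class to them, and where a whole thing is asked for, a point or a joint stands for the part that bears it (a point fixed in the world has none). Each returns a list of dicts, best first, with "p" (0 to 1); they miss things now and then, are a little off and sometimes report something else, mostly with a low value. They report only what shows in the picture. A call takes as long as a camera call. They do not tell look-alikes from the thing itself.
- silhouettes(camera, name): "pixels" (480x640 bool, what is visible of it) and "extent" ([left, top, right, bottom] in pixels, round what is visible of it).
The state is a dict: "time_s": time; "qpos": joint angles; "joint_velocities": joint speeds; "effort": joint torques, N m; "tool_pos": TCP position; "tool_rot": TCP orientation; "force": force on the tool from outside, world axes, zero at the start; "wrist_torque": the same for the moment, N m; "grip_width": finger opening in m; "grasp_force": force on a finger pad.
Only numpy, scipy, OpenCV 4.12 (cv2) and the standard library are available. Lean on these libraries where they do the work, as an engineer would, in place of code of your own. Each camera call takes 0.05 s, during which the arm holds its last target. There are 200 camera calls.

## Task

Take the height of the red bottle cap with the blue bridge height gauge: lift the gauge by its black grip and lower it upright over the red cap, so that its sprung foot rests on the middle of the cap and is pushed up by it while both end feet stand on the worktop either side. Keep hold of the gauge until it stands, then let go and leave it standing there. The red cap stays where it lies, and the blue cap is left alone.

Things in the scene. Friction and masses are not known exactly. Their poses are not given: they have to be found in the camera images.
- gauge_grip (a point): Centre of the black grip (32 x 32 mm, 50 tall) topping the blue bridge gauge (0.5 kg, loose, standing), 125 mm above the undersides of its end feet. z up, y along the bridge. Below the grip: housing 30 x 52 mm, 56 to 100 mm up; beam 124 mm long, 58 to 72 mm up; end feet 46 x 12 mm, centred 56 mm either side along y, 100 mm free between. The foot, a 24 mm disc, is straight below.
- gauge_foot (a joint): Height reading (m): how far the gauge's sprung foot is pushed up, 0 to 0.032. At 0 the disc's underside is 1 mm above the plane of the end feet, so the standing gauge reads the part's height less 1 mm (0.024 on the red cap). The light spring (0.5 to 1.3 N) is easily overcome by the gauge's weight.
- red_cap_mid (a point): Centre of the loose red bottle cap, half-way up. It lies closed end up on the worktop, 53 mm across and 25 mm tall, with a flat top; it weighs 12 g.
- blue_cap_mid (a point): Centre of the loose blue bottle cap, half-way up. It lies open end up on the worktop, 53 mm across and 25 mm tall. It is not to be measured.
Things that resemble listed ones, but are neither listed nor needed, are in the scene too. What is meant by the part that bears red_cap_mid is not orange or turquoise, and is the smaller of those in its own colour.

How it is judged (in metres and radians):
On the way, in this order (a step that is already met when the one before it is completed fails the run):
1. the gauge is lifted at least 30 mm off the worktop (height (world z) of gauge_grip above 0.155 m), for 0.1 s.
2. with the gauge still held, its foot is pushed up at least 18 mm over the red cap, within 20 mm of its middle (value of joint gauge_foot above 0.018 m and horizontal distance between gauge_grip and red_cap_mid below 0.02 m and contact force between the fingers and anything else above 1 N), for 0.1 s.
At the end, for the whole second after the job is handed in: The gauge stands by itself, upright within 0.1 rad (6 degrees), with its end feet on the worktop (grip centre 118 to 132 mm up), its axis within 20 mm of the middle of the red cap, its foot reading 20 to 28 mm; the red cap lies flat (value of joint gauge_foot between 0.02 and 0.028 m and horizontal distance between gauge_grip and red_cap_mid below 0.02 m and angle between gauge_grip's own z axis and vertical below 0.1 rad and height (world z) of gauge_grip between 0.118 and 0.132 m and angle between red_cap_mid's own z axis and vertical below 0.15 rad); the robot touches nothing.
It fails at once if the red cap is pushed more than 30 mm from where it lay (distance of red_cap_mid from where it was at the start of the episode above 0.03 m).
It fails at once if the blue cap is moved more than 20 mm (distance of blue_cap_mid from where it was at the start of the episode above 0.02 m).
It also fails if it takes over 35 s, if anything falls off the work surface, if the arm or the gripper's body presses on something with over 40 N, if the wrist force passes 120 N, or if a joint passes its speed limit or range.

## Working session

There is one attempt and no reset: what is moved stays moved. The work goes in short steps, Python scripts to look and compute and a tool call to move; the robot and the scene stay as the last step left them, time stands still between calls to the robot, and variables do not carry over. Pictures are saved under pics/ and viewed, at most 10 in all, crops included, and the job is handed in when it is done.

Besides the shell and the picture viewer there is one more tool, called after ">>>" as name(argument=value, ...) on one line, values as JSON. play_rows: Moves the arm, as the interface text tells. Its arguments: {"type":"object","properties":{"steps":{"type":"array","items":{"type":"array","items":{"type":"array","items":{"type":"number"}}}},"force":{"type":"number"}},"required":["steps"]}

```bash
mkdir -p pics; cat > h.py <<'E'
import numpy as np, cv2
from cell import *
def ray(c,u,v):
    K=c["intrinsics"];V=np.array(c["view"]);p=np.array([(u-K[0][2])/K[0][0],(v-K[1][2])/K[1][1]]);q=p.copy()
    for _ in range(20): q=p/(1+c["k1"]*(q@q))
    R=V[:3,:3];o=-R.T@V[:3,3];return o,R.T@np.array([q[0],-q[1],-1])
def at(c,u,v,z):
    o,d=ray(c,u,v);return o+d*(z-o[2])/d[2]
def proj(c,P):
    K=c["intrinsics"];V=np.array(c["view"]);p=V[:3,:3]@np.array(P)+V[:3,3];s=np.array([p[0],-p[1]])/-p[2]
    s=s*(1+c["k1"]*(s@s));return K[0][0]*s[0]+K[0][2],K[1][1]*s[1]+K[1][2]
E
python3 - <<'E'
from h import *
ims=[]
for n in["scene","top"]:
    c=read_camera(n);ims.append(c["frame"])
    cv2.imwrite(f"pics/{n}0.png",c["frame"][:,:,::-1])
    V=np.array(c["view"]);print(n,(-V[:3,:3].T@V[:3,3]).round(3))
    for o,z in[("gauge_grip",.15),("red_cap_mid",.0125),("blue_cap_mid",.0125)]:
        for d in silhouettes(n,o):
            e=d["extent"];ys,xs=np.nonzero(d["pixels"])
            col=np.median(c["frame"][ys,xs],0)
            print(n,o,round(d["p"],2),e,len(xs),col,at(c,xs.mean(),ys.mean(),z if o[0]!='g' else .06).round(3))
s=get_obs();print(s["time_s"],s["tool_pos"],s["tool_rot"],s["grip_width"])
E
```

```text
scene [0.187 0.396 0.828]
scene gauge_grip 0.88 [301.9, 299.4, 372.5, 389.8] 2745 [43. 70. 87.] [ 0.444 -0.059  0.06 ]
scene red_cap_mid 0.86 [413.9, 216.6, 443.5, 250.1] 910 [190.5  36.   40. ] [ 0.43  -0.42   0.012]
scene red_cap_mid 0.82 [374.2, 239.0, 397.5, 267.9] 558 [221. 108.  30.] [ 0.475 -0.324  0.012]
scene red_cap_mid 0.81 [370.2, 201.1, 391.4, 219.7] 433 [188.  37.  41.] [ 0.544 -0.44   0.012]
scene red_cap_mid 0.8 [256.4, 220.2, 289.9, 259.2] 1124 [ 32. 141. 132.] [ 0.695 -0.242  0.013]
scene blue_cap_mid 0.91 [322.4, 252.0, 348.2, 276.8] 577 [ 35.  43. 114.] [ 0.551 -0.242  0.012]
top [ 0.368 -0.233  1.155]
top gauge_grip 0.98 [179.7, 293.0, 250.2, 337.0] 1345 [ 46.  84. 130.] [ 0.438 -0.058  0.06 ]
top gauge_grip 0.33 [404.8, 241.2, 432.9, 272.6] 643 [205.  41.  46.] [ 0.536 -0.433  0.06 ]
top red_cap_mid 0.97 [390.2, 300.9, 428.2, 336.2] 1120 [206.  41.  46.] [ 0.429 -0.418  0.012]
top red_cap_mid 0.94 [296.9, 159.4, 333.9, 201.5] 1258 [ 53. 163. 155.] [ 0.694 -0.24   0.012]
top red_cap_mid 0.8 [344.9, 277.3, 369.3, 312.0] 677 [229. 120.  45.] [ 0.474 -0.326  0.012]
top red_cap_mid 0.62 [402.3, 240.5, 432.6, 275.8] 652 [205.  41.  46.] [ 0.544 -0.441  0.012]
top blue_cap_mid 0.69 [300.6, 238.9, 324.2, 270.3] 628 [ 54.  66. 182.] [ 0.55  -0.241  0.012]
0.4 [ 0.26072866 -0.59537698  0.22244291] [-1.79991895e+02  2.20073545e-03  2.36540870e+01] 0.08665919187447559
```

View pics/top0.png

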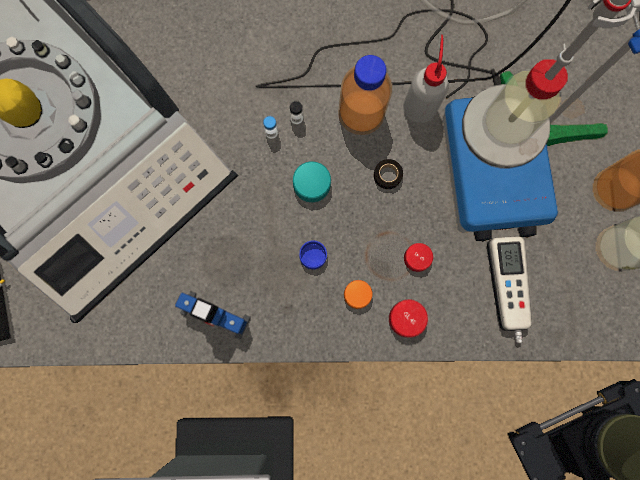

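View pics/scene0.png

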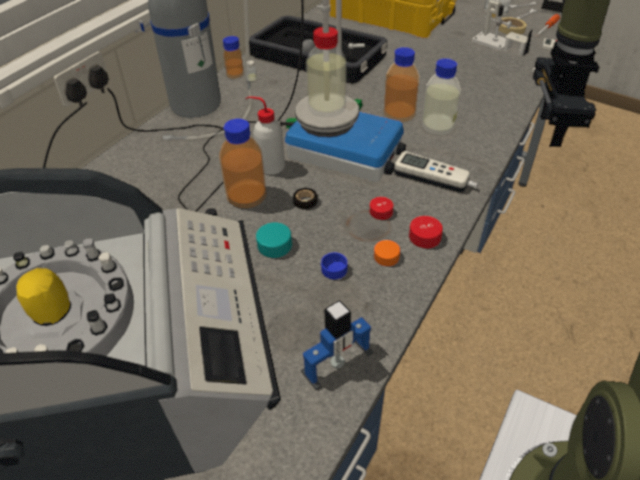

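Candidates for the red cap (top view): large red (409,318), small red (418,257), orange (358,294), turquoise (312,182). By the description it is the small red one at (418,257), about (0.544, -0.441). There is also something faint and transparent near (380,250), so I'll check both in one crop.

```bash
python3 - <<'E'
from h import *
c=read_camera("top");s=read_camera("scene")
a=cv2.resize(c["frame"][215:345,330:460],(400,400),interpolation=2)
a2=cv2.resize(s["frame"][180:280,330:460],(400,308),interpolation=2);a2=np.vstack([a2,np.zeros((92,400,3),np.uint8)])
g=cv2.resize(c["frame"][285:345,170:260],(300,200),interpolation=2)
o=np.zeros((600,800,3),np.uint8);o[:400,:400]=a;o[:400,400:]=a2;o[400:,:300]=g
cv2.imwrite("pics/crop1.png",o[:,:,::-1])
for d in silhouettes("top","gauge_grip")[:1]:
    m=d["pixels"]; ys,xs=np.nonzero(m);f=c["frame"][ys,xs].astype(int)
    b=(f[:,2]>f[:,0]+40)
    r=cv2.minAreaRect(np.c_[xs,ys].astype(np.float32)[b]);print(r)
    for p in cv2.boxPoints(r):print(p,at(c,*p,.065).round(4))
hsv=cv2.cvtColor(c["frame"],cv2.COLOR_RGB2HSV)
sub=c["frame"].astype(int)
w=(sub.min(2)>180);w[:290]=0;w[345:]=0;w[:,:175]=0;w[:,255:]=0
ys,xs=np.nonzero(w);print("white",len(xs),xs.mean(),ys.mean(),at(c,xs.mean(),ys.mean(),.15).round(4)) if len(xs) else 0
for n,cc in(("top",c),("scene",s)):
  for d in silhouettes(n,"red_cap_mid"):
    ys,xs=np.nonzero(d["pixels"]);(e,sz,an)=cv2.fitEllipse(cv2.findContours(d["pixels"].astype(np.uint8),0,2)[0][0]);print(n,e,sz,at(cc,*e,.0125).round(4))
E
```

```text
((210.3791961669922, 312.8078918457031), (71.7735824584961, 16.645427703857422), 24.145544052124023)
[174.22772 305.72272] [0.4509 0.0066 0.065 ]
[181.03662 290.53363] [ 0.4778 -0.0045  0.065 ]
[246.53067 319.89307] [ 0.4244 -0.1219  0.065 ]
[239.72177 335.08215] [ 0.3979 -0.1102  0.065 ]
white 193 201.2538860103627 309.21243523316065 [ 0.4382 -0.0563  0.15  ]
top (407.8005065917969, 318.0865783691406) (36.84206008911133, 38.137752532958984) [ 0.4279 -0.4181  0.0125]
top (311.460693359375, 181.44277954101562) (38.3707275390625, 40.46916961669922) [ 0.6939 -0.2396  0.0125]
top (357.5982360839844, 293.8058166503906) (27.186187744140625, 27.52876853942871) [ 0.474  -0.325   0.0125]
top (418.1381530761719, 256.5802307128906) (27.767444610595703, 27.961515426635742) [ 0.5443 -0.4421  0.0125]
scene (425.2353210449219, 231.38558959960938) (33.72667694091797, 34.56617736816406) [ 0.4306 -0.4206  0.0125]
scene (381.19927978515625, 207.70399475097656) (23.379377365112305, 24.59143829345703) [ 0.5449 -0.4419  0.0125]
scene (274.093017578125, 239.75265502929688) (36.223148345947266, 37.504356384277344) [ 0.6956 -0.242   0.0125]
scene (387.01568603515625, 252.95994567871094) (24.69546127319336, 25.838647842407227) [ 0.474  -0.324   0.0125]
scene (335.83709716796875, 342.66192626953125) (57.289588928222656, 81.38880920410156) [ 0.4577 -0.0834  0.0125]
```

View pics/crop1.png

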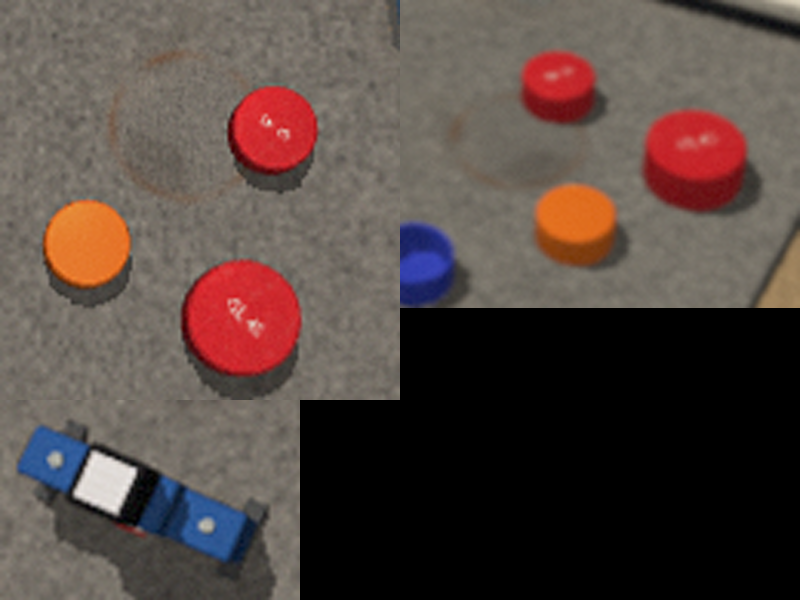

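The crop shows the small red cap, closed end up with lettering, at crop pixel (272,130). The faint ring beside it is just a flat stain. The gauge grip is at about (0.438, -0.057), with the bridge at about 65.6° in the world. I'll now approach and turn the tool yaw from 23.7° to 65.6°, so the fingers close across the bridge.

>>> play_rows(steps=[[[0.0267,-0.0298,0,0,0,-0.122,0.087],[0.0301,-0.0263,0,0,0,-0.122,0.087],[0.0331,-0.0224,0,0,0,-0.122,0.087],[0.0356,-0.0182,0,0,0,-0.122,0.087],[0.0376,-0.0137,0,0,0,-0.122,0.087],[0.039,-0.0091,0,0,0,-0.122,0.087],[0.0398,-0.0043,0,0,0,0,0.087],[0.0398,-0.0043,0,0,0,0,0.087],[0.0398,-0.0043,0,0,0,0,0.087],[0.0398,-0.0043,0,0,0,0,0.087],[0.0398,-0.0043,0,0,0,0,0.087],[0,0,0,0,0,0,0.087]]], force=25)

```text
time_s: 1.85
tool_pos: [0.4007, -0.1719, 0.2232]
tool_rot: [179.9, -0.0, 66.1]
force: [-0.3, 0.2, -0.0]
grip_width: 0.0873
grasp_force: 0.0
```

```bash
python3 - <<'E'
from h import *
c=read_camera("wrist");im=c["frame"].copy()
for P in[(.438,-.0565,.15),(.4611,-.0055,.072),(.4149,-.1075,.072)]:
    u=proj(c,P);print(P,u);cv2.circle(im,(int(u[0]),int(u[1])),4,(0,255,0),-1)
s=get_obs();yaw=np.radians(s["tool_rot"][2]);d=np.array([.438,-.0565])-s["tool_pos"][:2];print(s["tool_rot"],"tool x,y",d@[np.cos(yaw),np.sin(yaw)],d@[np.sin(yaw),-np.cos(yaw)])
cv2.imwrite("pics/w1.png",im[:,:,::-1])
E
```

```text
(0.438, -0.0565, 0.15) (np.float64(289.74734328601704), np.float64(15.272354891142442))
(0.4611, -0.0055, 0.072) (np.float64(296.2392680360142), np.float64(-53.584299885732264))
(0.4149, -0.1075, 0.072) (np.float64(296.63114695352374), np.float64(121.83748727698939))
[1.79930871e+02 4.96677181e-02 6.59176635e+01] tool x,y 0.12390821518086426 -0.013319236019029604
```

View pics/w1.png

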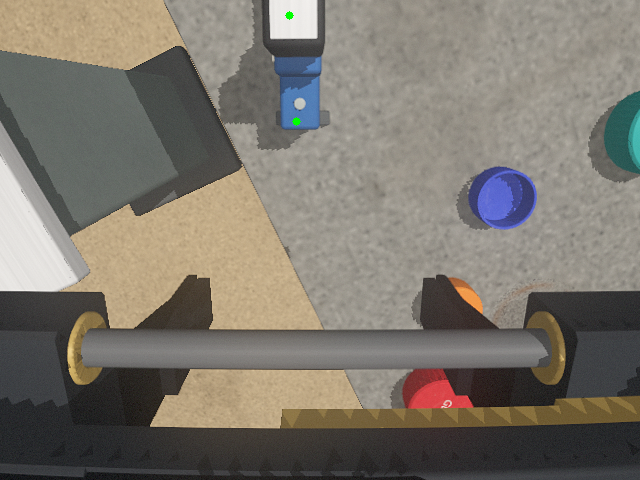

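The wrist picture shows the grip top at about (294,15) and the near end foot's beam at about (300,110). Both are about 4 px (2 mm) right of prediction, and the bridge is aligned with the tool. Next I move over the gauge and descend.

>>> play_rows(steps=[[[0.042,-0.004,0,0,0,0,0.087],[0.042,-0.004,0,0,0,0,0.087],[0.04,-0.003,0,0,0,0,0.087],[0,0,0,0,0,0,0.087],[0,0,0.03,0,0,0,0.087],[0,0,0.03,0,0,0,0.087],[0,0,0.03,0,0,0,0.087],[0,0,0.02,0,0,0,0.087],[0,0,0,0,0,0,0.087],[0,0,0,0,0,0,0.087]]])

```text
time_s: 2.9
tool_pos: [0.4399, -0.0611, 0.1129]
tool_rot: [-180.0, 0.0, 65.5]
force: [0.2, -0.3, 0.8]
grip_width: 0.0873
grasp_force: 0.0
```

```bash
python3 - <<'E'
from h import *
c=read_camera("wrist");cv2.imwrite("pics/w2.png",c["frame"][:,:,::-1])
c=read_camera("scene")
s=get_obs();print(s["tool_pos"],s["tool_rot"],s["force"])
E
```

```text
[ 0.44091267 -0.06081902  0.11390675] [ 1.79865559e+02 -8.93651715e-03  6.55339637e+01] [ 0.74474007 -0.11707527  0.33875384]
```

View pics/w2.png

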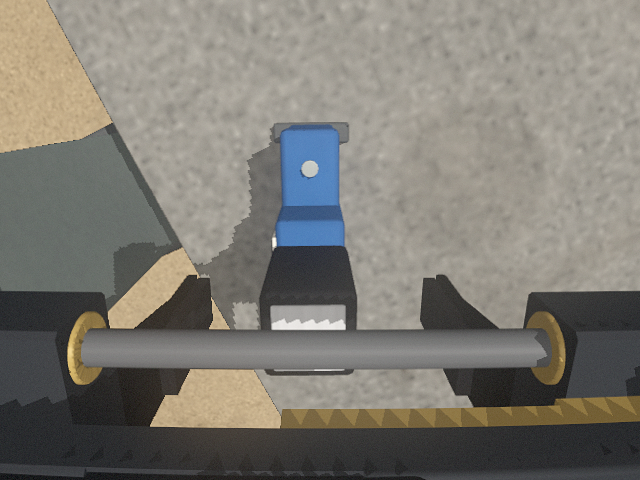

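The fingers straddle the grip. The grip centre is near column 309 against 316 for the fingers, so I'll nudge, close and lift.

>>> play_rows(steps=[[[0.003,-0.0025,0,0,0,0,0.087],[0,0,0,0,0,0,0.03],[0,0,0,0,0,0,0.02],[0,0,0,0,0,0,0.02],[0,0,0,0,0,0,0.02],[0,0,0,0,0,0,0.02],[0,0,0,0,0,0,0.02],[0,0,0,0,0,0,0.02],[0,0,0,0,0,0,0.02],[0,0,0,0,0,0,0.02]]], force=30)

```text
time_s: 4.0
tool_pos: [0.4389, -0.0562, 0.1125]
tool_rot: [180.0, 0.0, 65.6]
force: [0.5, -1.3, -1.2]
grip_width: 0.0316
grasp_force: 29.9
```

>>> play_rows(steps=[[[0,0,-0.01,0,0,0,0.02],[0,0,-0.02,0,0,0,0.02],[0,0,-0.02,0,0,0,0.02],[0,0,-0.02,0,0,0,0.02],[0,0,-0.01,0,0,0,0.02],[0,0,0,0,0,0,0.02],[0,0,0,0,0,0,0.02]]])

```text
time_s: 4.7
tool_pos: [0.4382, -0.0562, 0.1917]
tool_rot: [-179.9, 0.0, 65.6]
force: [0.2, -0.3, -5.0]
grip_width: 0.0317
grasp_force: 29.9
```

The gauge is lifted and weighs in at about 5 N. Next I carry it over the cap.

>>> play_rows(steps=[[[-0.0128,0.0107,0,0,0,0,0.02],[-0.028,0.0233,0,0,0,0,0.02],[-0.028,0.0233,0,0,0,0,0.02],[-0.028,0.0233,0,0,0,0,0.02],[-0.028,0.0233,0,0,0,0,0.02],[-0.028,0.0233,0,0,0,0,0.02],[-0.028,0.0233,0,0,0,0,0.02],[-0.028,0.0233,0,0,0,0,0.02],[-0.028,0.0233,0,0,0,0,0.02],[-0.028,0.0233,0,0,0,0,0.02],[-0.028,0.0233,0,0,0,0,0.02],[-0.0146,0.0124,0,0,0,0,0.02]]])

```text
time_s: 5.9
tool_pos: [0.5429, -0.4471, 0.1891]
tool_rot: [-179.8, 0.1, 65.3]
force: [-1.3, -0.5, -5.2]
grip_width: 0.0315
grasp_force: 30.0
```

>>> play_rows(steps=[[[0,0,0,0,0,0,0.02],[0,0,0.015,0,0,0,0.02],[0,0,0.015,0,0,0,0.02],[0,0,0,0,0,0,0.02],[0,0,0,0,0,0,0.02]]])

```text
time_s: 6.4
tool_pos: [0.5445, -0.4407, 0.1613]
tool_rot: [-179.9, -0.0, 65.7]
force: [0.4, -1.0, -4.0]
grip_width: 0.0318
grasp_force: 30.0
```

```bash
python3 - <<'E'
from h import *
c=read_camera("scene");im=c["frame"].copy()
s=get_obs();print(s["time_s"],s["tool_pos"],s["tool_rot"],s["force"])
t=s["tool_pos"];yaw=np.radians(65.6);a=np.array([np.cos(yaw),np.sin(yaw)])
z0=t[2]-.1125  # gauge feet height
for k in(-.062,.062):
  for z in(0,.072): 
    u=proj(c,[*(t[:2]+k*a),z0+z]);cv2.circle(im,(int(u[0]),int(u[1])),1,(0,255,0),-1)
u=proj(c,(.5445,-.442,.025));print(u);cv2.circle(im,(int(u[0]),int(u[1])),1,(0,255,0),-1)
x,y=int(u[0]),int(u[1]);print(x,y)
cv2.imwrite("pics/s2.png",cv2.resize(im[max(0,y-100):y+80,x-120:x+120],(800,600),interpolation=2)[:,:,::-1])
E
```

```text
6.45 [ 0.54507256 -0.44123938  0.16244242] [-1.79981953e+02  2.83891303e-03  6.56517109e+01] [ 0.43984805 -0.24490262 -4.6869995 ]
(np.float64(381.7204090429237), np.float64(203.5109687194209))
381 203
```

View pics/s2.png

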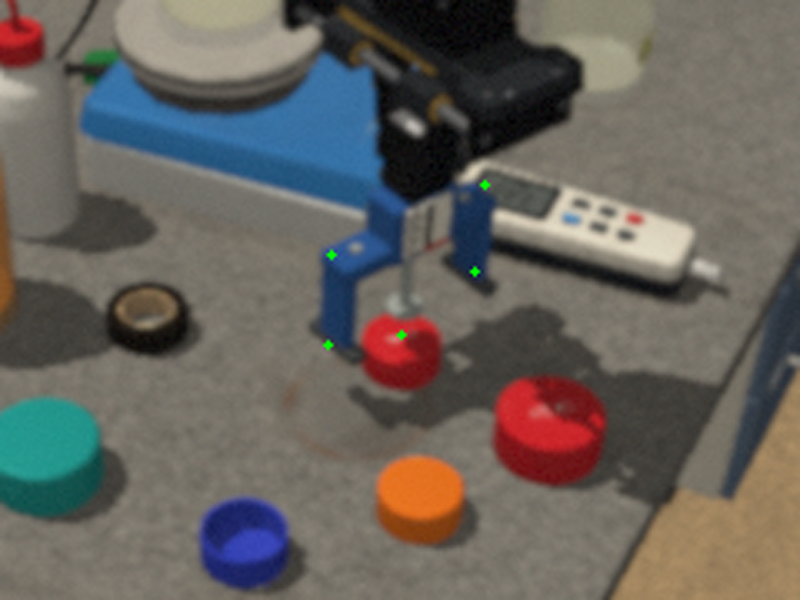

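The picture shows the gauge aligned over the small red cap: end feet at about (335,342) and (472,273), either side of the cap at (402,345), matching the predicted marks within about 3 mm. Next I lower it.

>>> play_rows(steps=[[[0,0,0.01,0,0,0,0.02],[0,0,0.01,0,0,0,0.02],[0,0,0.01,0,0,0,0.02],[0,0,0.008,0,0,0,0.02],[0,0,0.006,0,0,0,0.02],[0,0,0.003,0,0,0,0.02],[0,0,0.001,0,0,0,0.02],[0,0,0,0,0,0,0.02],[0,0,0,0,0,0,0.02]]])

```text
time_s: 7.35
tool_pos: [0.545, -0.442, 0.1149]
tool_rot: [-180.0, 0.0, 65.6]
force: [-0.2, -0.2, -3.1]
grip_width: 0.032
grasp_force: 30.0
```

>>> play_rows(steps=[[[0,0,0.001,0,0,0,0.02],[0,0,0.001,0,0,0,0.02],[0,0,0.0005,0,0,0,0.02],[0,0,0,0,0,0,0.02],[0,0,0,0,0,0,0.02]]])

```text
time_s: 7.85
tool_pos: [0.5452, -0.4422, 0.1126]
tool_rot: [180.0, 0.0, 65.6]
force: [-1.3, 0.9, 0.3]
grip_width: 0.0321
grasp_force: 30.0
```

The table now carries the weight, so I release and rise.

>>> play_rows(steps=[[[0,0,0,0,0,0,0.05],[0,0,0,0,0,0,0.087],[0,0,0,0,0,0,0.087],[0,0,0,0,0,0,0.087],[0,0,0,0,0,0,0.087],[0,0,0,0,0,0,0.087],[0,0,-0.02,0,0,0,0.087],[0,0,-0.03,0,0,0,0.087],[0,0,-0.03,0,0,0,0.087],[0,0,-0.03,0,0,0,0.087],[0,0,0,0,0,0,0.087],[0,0,0,0,0,0,0.087]]])

```text
time_s: 9.05
tool_pos: [0.5454, -0.4421, 0.2229]
tool_rot: [179.9, 0.0, 65.6]
force: [-0.0, 0.8, -0.8]
grip_width: 0.0868
grasp_force: 0.0
```

```bash
python3 - <<'E'
from h import *
c=read_camera("scene");im=c["frame"].copy()
s=get_obs();print(s["time_s"],s["tool_pos"],s["grip_width"],s["force"])
t=np.array([.545,-.442]);yaw=np.radians(65.6);a=np.array([np.cos(yaw),np.sin(yaw)])
for k in(-.062,.062):
  for z in(0,.072): 
    u=proj(c,[*(t+k*a),z]);cv2.circle(im,(int(u[0]),int(u[1])),1,(0,255,0),-1)
cv2.imwrite("pics/s3.png",cv2.resize(im[120:270,281:481],(800,600),interpolation=2)[:,:,::-1])
E
```

```text
9.1 [ 0.54476334 -0.44179568  0.22146214] 0.08698503109105864 [-1.69152656  0.26380829 -0.74787241]
```

View pics/s3.png

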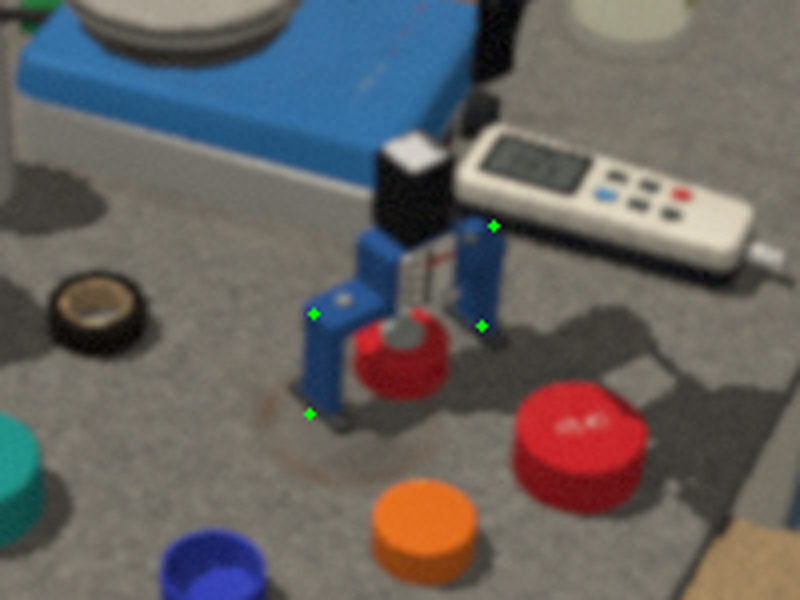

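The gauge stands upright and free, with its foot disc centred on the red cap at about (403,335) and its end feet on the worktop at (320,410) and (482,330). The gripper is clear.

```bash
python3 -c "from cell import *;print(sign_off())"
```

```text
the job is handed in; nothing more can be done
None
```

The job is handed in: by the last picture the gauge stands upright and released over the small red cap, its foot disc on the middle of the cap and both end feet on the worktop; the hand-in returned no verdict.

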